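# Third hand: press a sheet guide against the sprung stop of a setting jig

### The arm

A 6-joint arm with a two-finger parallel gripper is mounted at the origin on the work surface. World frame = base frame: x ahead of the robot, y to its left, z up, the work surface at z = 0. Lengths are in m, angles in rad, forces in N, time in s.
With the tool pointing down it reaches from about 0.325 to 0.85 m from the base axis. Payload 4.4 kg.
Tool frame: the origin (TCP) lies between the finger pads; the fingertips stand 17 mm ahead of it and the grasp point (between the pads) lies 2 mm behind it; z points along the fingers, y is the direction in which the jaws open and shut (so a half turn about z gives the same grasp; the last joint's range is limited). The gripper opens to 94 mm and grips with 3 to 60 N. Pads are 16 mm wide; open, the fingers measure 119 mm over their backs; the gripper's body (75 mm by 177 mm) begins 78 mm behind the grasp point.
Start: joints at [-1.403, 0.207, 1.542, -0, 1.393, -0.15], TCP at [0.18, -0.546, 0.222] pointing down, gripper open.
Joint ranges: [-2.73, 2.73], [-0.86, 2.22], [0.23, 2.46], [-1.11, 4.25], [0.08, 2.63], [-2.82, 2.82]. Speed limits (rad/s): [2.79, 2.79, 3.14, 3.14, 3.14, 3.14].

### API

Orientations are given as a unit quaternion [w, x, y, z].
In Python, from bench import robot gives the robot as it stands. The module is installed in compiled form; this text tells all that it offers.
- The arm moves only by the tool servo_tool, never from a script. Its argument "deltas" is text: rows parted by semicolons, each of 7 numbers parted by spaces: the shift along the tool's x, y, z in m, then the turn, a rotation vector about the tool's x, y, z in degrees, then the opening, from 0 (shut) to 1 (fully open). A call has 1 to 5 rows; each row shifts and turns the commanded pose from where the row before left it, along the tool's axes as they then stand; what a row does not reach is not made up. A row lasts 1/8 s, in which the tool goes at most 62.5 mm and 10.7 degrees, less where a joint would pass 70% of its speed; a pose out of reach is approached as far as the arm can. A call with a gripper value outside its range is refused whole. The fingers move at their own pace and stop on an object; "squeeze" is the grip in N (left out, the last holds). Time passes only in rows, so rows that do not move let the fingers close. It gives the time, the measured TCP pose, the force and the opening at its end, in the units of the state.
- robot.state(): the state, without advancing time (a new reading comes with each control period).
- robot.get_image(name): name is "scene" or "top" or "wrist"; returns a dict with "image" (420x560x3 uint8, blue, green, red), "camera_matrix" (3x3 intrinsics, pixels), "R" (3x3) and "t" (3): a world point X has camera coordinates R X + t. Camera axes: x right, y down, z forward; pixel columns grow to the right and rows downward; lengths in m; the calibration is good to about 2 mm. A picture is of the moment at which its call begins. There is no depth.
- robot.close_job(): hands the job in, once; it reports no verdict.
Trained networks look in a picture, given as the dict that the camera call returned (one of the last four; its "shot" number tells which), for a name from the list of things; names that differ only in an ending like _2 or _b are one class to them, and where a whole thing is asked for, a point or a joint stands for the part that bears it (a point fixed in the world has none). Each returns a list of dicts, best first, with "confidence" (0 to 1); they miss things now and then, are a little off and sometimes report something else, mostly with a low value. They report only what shows in the picture. A call takes as long as a camera call. They do not tell look-alikes from the thing itself.
- robot.look_for(picture, thing): "point" ([column, row] in pixels, amid what is visible of it).
The state is a dict: "clock": time; "joints": joint angles; "joint_velocities": joint speeds; "tau": joint torques, N m; "tool_pos": TCP position; "tool_rot": TCP orientation; "force": force on the tool from outside, world axes, zero at the start; "moment": the same for the moment, N m; "grip_width": finger opening in m.
Only numpy, scipy, OpenCV 4.12 (cv2) and the standard library are available. Lean on these libraries where they do the work, as an engineer would, in place of code of your own. Each camera call takes 0.05 s, during which the arm holds its last target.

### The job

Take the sheet guide (its black lug is there to grip), lay it flat in the channel of the setting jig and slide it, brass nose first, under the blue clamp bridge until it pushes the orange sprung stop back and the black pointer stands in the green zone. Never push the pointer into the red, and leave the bottle, screw tray, tape roll and screwdriver alone. Keep pressing steadily with the pointer in the green so that a colleague can tighten the clamp screws: finish while still holding the guide there.

Things in the scene. Friction and masses are not known exactly. Their poses are not given: they have to be found in the camera images.
- lug (a point): Centre of the guide's black lug, the place to grasp: upright block 20 mm (guide's x) by 36 mm (y) by 45 mm high, standing on the plate's top. The point is 22.5 mm above the plate's top, 32.5 mm above its underside (and above the bench at the start). Axes as the guide's.
- guide: Loose sheet guide, 0.3 to 0.45 kg: aluminium plate 140 (x) x 80 (y) x 10 mm, its front 10 mm (+x end) a brass nose strip. Origin: centre of the plate's underside; x towards the nose, z up. The lug's centre lies 15 mm behind the origin (x = -15 mm), 85 mm behind the nose's front edge. Lies flat on the bench at the start.
- nose (a point): Middle of the front edge of the guide's brass nose, half-way up the plate's thickness (5 mm above its underside), 70 mm ahead of the guide's origin. Axes as the guide's.
- jig: Fixed jig: dark bed 280 x 150 x 8 mm (x -100 to 180), aluminium side rails (top 24 mm above bench, from x = -90). Channel between them 88 mm wide about y = 0, floor 8 mm above bench, open at the -x end. Blue bridge across it at x = 68 to 98 mm, underside 24, top 40 mm above bench; its two black knobs reach 59 mm. Origin on the bench, mid-channel; x runs along the channel to the stop, z up.
- end_stop: Orange sprung stop in the channel beyond the bridge: block 30 (x) x 76 x 20 mm. Origin: middle of the lower edge of the face that the nose meets, 9.5 mm above the bench. Unpressed, this face is at jig x = 100 mm; it slides to the jig's +x by up to 32 mm against a spring of 0.7 N per mm (10.5 N at the green zone's middle). Axes as the jig's.
- pointer (a point): The thin black pointer (3 mm wide) that the sprung stop carries over the coloured scale on the rail at the jig's +y side, 31 mm above the bench. Moves with the stop. Axes as the jig's.
- green_zone (a point): Middle of the green zone (10 mm long along the jig's x) of the scale on the jig's +y rail, 26 mm above the bench. Unpressed, the pointer is 15 mm short of it (towards the jig's -x), over white; then come green, yellow, and red, which begins 11 mm beyond this point. Axes as the jig's.
- bottle: Green bottle, 60 mm across, 150 mm high, upright; leave alone. Origin: centre of its underside.
- screw_tray: Blue open tray 90 x 70 x 30 mm; leave alone. Origin: centre of its underside.
- tape_roll: Amber roll of tape lying flat, 84 mm across, 25 mm high; leave alone. Origin: centre of its underside.
- driver: Screwdriver with red handle lying on the bench, about 0.2 m long; leave alone.
There are look-alikes about, which are no part of the job. What is meant by the guide is not brown or pink, and is the smaller of those in its own colour.

How it is judged:
By the outcome, as a careful person would: the job done as asked, in the order asked, and still so for the second after the job is handed in, while the arm keeps its last pose, push and grip.
It also fails if it takes over 51 s, if anything falls off the work surface, if the arm or the gripper's body presses on something with over 40 N, if the wrist force passes 120 N, or if a joint passes its speed limit or range.

## Working session

There is one attempt and no reset: what is moved stays moved. The work goes in short steps, Python scripts to look and compute and a tool call to move; the robot and the scene stay as the last step left them, time stands still between calls to the robot, and variables do not carry over. Pictures are saved under pics/ and viewed, and the job is handed in when it is done.

Besides the shell and the picture viewer there is one more tool, called after "Call:" as a command line: name --argument value ..., lists and objects as JSON in quotes. servo_tool: Moves the arm, as the interface text tells. Its arguments: {"type":"object","properties":{"deltas":{"type":"string"},"squeeze":{"type":"number"}},"required":["deltas"]}

```bash
mkdir -p pics; cat > h.py <<'E'
import numpy as np, cv2
from bench import robot
def ray(p,px):
    K=np.array(p["camera_matrix"]);R=np.array(p["R"]);t=np.array(p["t"])
    return -R.T@t, R.T@np.linalg.inv(K)@np.array([px[0],px[1],1.0])
def onz(p,px,z):
    c,d=ray(p,px); return c+d*(z-c[2])/d[2]
def proj(p,X):
    K=np.array(p["camera_matrix"]);R=np.array(p["R"]);t=np.array(p["t"])
    u=K@(R@np.array(X)+t); return u[:2]/u[2]
E
python3 - <<'E'
from h import *
for n in("scene","top"):
    p=robot.get_image(n); cv2.imwrite(f"pics/{n}0.png",p["image"])
    for th in("lug","guide","nose","jig","end_stop","pointer","green_zone","bottle","screw_tray","tape_roll","driver"):
        print(n,th,[(np.round(d["point"],0).tolist(),round(d["confidence"],2), np.round(onz(p,d["point"],0.03)[:2],3).tolist()) for d in robot.look_for(p,th)])
print(robot.state())
E
```

```text
scene lug [([275.0, 223.0], 0.94, [0.527, 0.033]), ([324.0, 245.0], 0.74, [0.517, 0.196]), ([298.0, 311.0], 0.72, [0.728, 0.228])]
scene guide [([295.0, 313.0], 0.76, [0.737, 0.225]), ([368.0, 201.0], 0.72, [0.306, 0.245]), ([323.0, 248.0], 0.7, [0.527, 0.2]), ([275.0, 222.0], 0.55, [0.522, 0.032])]
scene nose [([326.0, 250.0], 0.81, [0.528, 0.21]), ([367.0, 201.0], 0.78, [0.311, 0.243]), ([294.0, 316.0], 0.75, [0.745, 0.228]), ([280.0, 224.0], 0.73, [0.521, 0.049])]
scene jig [([202.0, 197.0], 0.64, [0.565, -0.214])]
scene end_stop [([190.0, 212.0], 0.83, [0.628, -0.214])]
scene pointer [([182.0, 209.0], 0.83, [0.633, -0.24])]
scene green_zone [([200.0, 200.0], 0.9, [0.577, -0.213])]
scene bottle [([376.0, 305.0], 0.85, [0.604, 0.404])]
scene screw_tray [([180.0, 139.0], 0.75, [0.41, -0.423])]
scene tape_roll [([133.0, 197.0], 0.6, [0.677, -0.404])]
scene driver [([424.0, 264.0], 0.7, [0.423, 0.471])]
top lug [([284.0, 209.0], 0.88, [0.503, 0.011]), ([229.0, 207.0], 0.87, [0.508, 0.189]), ([210.0, 273.0], 0.69, [0.296, 0.246]), ([217.0, 143.0], 0.65, [0.72, 0.233])]
top guide [([228
[... 692 characters left out ...]
 0.69, [0.404, 0.457])]
{'clock': 1.2, 'joints': array([-1.40349015e+00,  2.06595529e-01,  1.54146884e+00,  3.30346165e-05,
        1.39349724e+00, -1.50491682e-01]), 'joint_velocities': array([ 0.00186547,  0.00039681, -0.00166399, -0.00171616, -0.00149469,
        0.00191601]), 'tau': array([-1.25770921e-04, -3.70888674e+01, -2.81757832e+01,  7.01298262e-02,
        2.76618626e-02, -8.74231290e-06]), 'tool_pos': array([ 0.17968074, -0.54622626,  0.22246402]), 'tool_rot': array([1.53829195e-05, 9.87402566e-01, 1.58228227e-01, 1.63883280e-05]), 'force': array([ 0.75806256, -0.05197324, -0.04792059]), 'moment': array([ 0.0398039 ,  0.00147353, -0.00404732]), 'grip_width': 0.09385353686920861}
```

View pics/scene0.png

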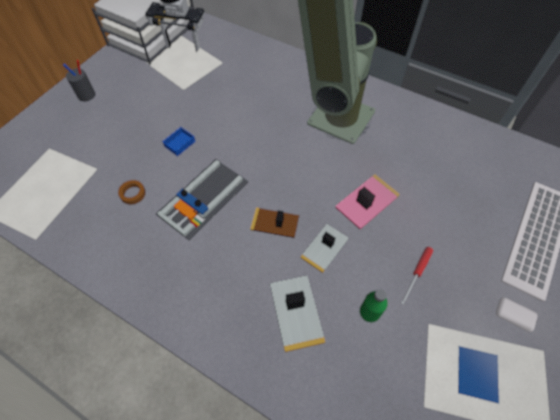

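View pics/top0.png

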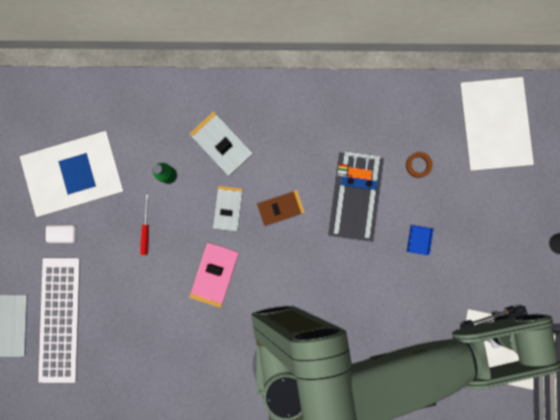

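```bash
python3 - <<'E'
import cv2
a=cv2.imread('pics/top0.png'); cv2.imwrite('pics/top0a.png',cv2.resize(a[110:310,180:310],None,fx=3,fy=3,interpolation=cv2.INTER_CUBIC))
cv2.imwrite('pics/top0b.png',cv2.resize(a[140:250,300:440],None,fx=5,fy=5,interpolation=cv2.INTER_CUBIC))
E
```

```text
(no output)
```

View pics/top0a.png

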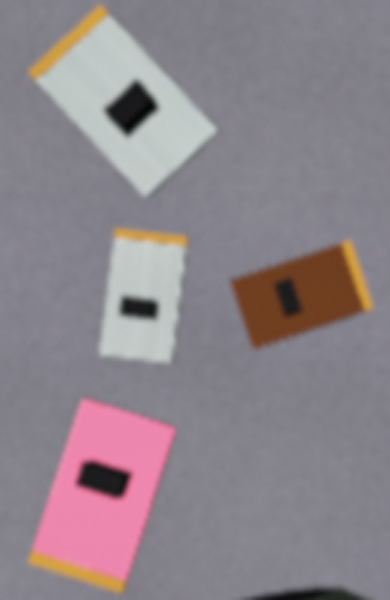

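View pics/top0b.png

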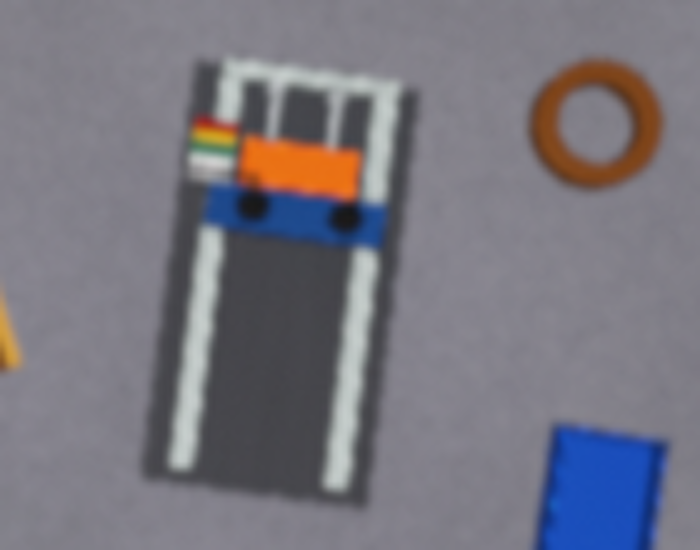

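The look-alikes in the top view are brown (280,208), pink (214,272), the large aluminium one (221,144) and the small aluminium one (228,208). By the description I want the small aluminium one at (228,208), and the crop confirms it: light plate, brass nose away from the robot, black lug at about (226,213). The jig's stop end also faces away from the robot, and its scale is at (342,168).

```bash
python3 - <<'E'
from h import *
p=robot.get_image("top"); im=p["image"].astype(int)
b,g,r=im[...,0],im[...,1],im[...,2]
def msk(m,x0,x1,y0,y1):
    o=np.zeros(m.shape,np.uint8); o[y0:y1,x0:x1]=m[y0:y1,x0:x1]; return o
def rect(m,z,name):
    pts=np.argwhere(m)[:,::-1].astype(float)
    W=np.array([onz(p,q,z)[:2] for q in pts])
    (c,s,a)=cv2.minAreaRect((W*1000).astype(np.float32)); print(name,len(pts),"rect",np.round(c,1),np.round(s,1),round(a,1),"mean",np.round(W.mean(0)*1000,1)); return W
light=(g>150); brass=(r-b>60)
rect(msk(light|brass,208,248,178,240),.01,"plate")
W=rect(msk(brass,208,248,178,200),.01,"brass")
rect(msk((g<80),215,242,198,225),.0325,"lug")
rect(msk((r>200)&(g<150)&(b<90),340,380,160,190),.0295,"orange")
rect(msk(light,325,350,185,240),.024,"railL"); rect(msk(light,360,385,185,242),.024,"railR")
rect(msk(light,335,390,150,163),.024,"end")
rect(msk((b>110)&(r<70),335,390,165,195),.040,"bridge")
rect(msk((g>r+25)&(g>b+25),330,350,160,180),.026,"green")
print(robot.state()["clock"],p["camera_matrix"][0][0],-np.array(p["R"]).T@np.array(p["t"]))
E
```

```text
plate 980 rect [506.  197.5] [ 83.1 142.1] 83.6 mean [507.1 197.7]
brass 77 rect [571.4 190.9] [77.1 10.5] 83.7 mean [571.3 190.4]
lug 52 rect [491.4 198.9] [34.1 15.2] 82.3 mean [491.3 198.9]
orange 174 rect [ 623.5 -235.7] [72.  26.6] 82.3 mean [ 623.5 -236.8]
railL 200 rect [ 504.  -168.5] [ 13.5 156.1] 82.6 mean [ 504.1 -168.5]
railR 201 rect [ 491.5 -269.6] [ 13.6 155.6] 82.6 mean [ 491.2 -269.6]
end 197 rect [ 677.2 -242.9] [ 33.1 115.2] 0.5 mean [ 678.9 -238.8]
bridge 196 rect [ 589.7 -230.3] [115.1  26.8] 81.7 mean [ 589.3 -228.7]
green 5 rect [ 636.7 -175.4] [ 0.  13.1] 0.5 mean [ 636.7 -175.4]
1.25 505.29404009163255 [0.39900992 0.00246927 1.67183241]
```

```bash
cat >> h.py <<'E'
from scipy.spatial.transform import Rotation as Ro
def rotm(q): return Ro.from_quat([q[1],q[2],q[3],q[0]])
def downrot(yaw_y):  # tool z down, tool y at world yaw (deg)
    a=np.radians(yaw_y); y=np.array([np.cos(a),np.sin(a),0]); z=np.array([0,0,-1.]); x=np.cross(y,z)
    return Ro.from_matrix(np.stack([x,y,z],1))
def plan(pos,yaw,op,step=.05,deg=10):
    s=robot.state(); R0=rotm(s["tool_rot"]); p0=np.array(s["tool_pos"]); R1=downrot(yaw)
    rv=(R0.inv()*R1).as_rotvec(); d=np.array(pos)-p0
    n=max(1,int(np.ceil(max(np.linalg.norm(d)/step,np.degrees(np.linalg.norm(rv))/deg))))
    Rc=R0; dr=rv/n; rows=[]
    for i in range(n):
        t=Rc.inv().apply(d/n); rows.append(" ".join(f"{v:.4f}" for v in t)+" "+" ".join(f"{v:.2f}" for v in np.degrees(dr))+f" {op}"); Rc=Rc*Ro.from_rotvec(dr)
    for i in range(0,n,5): print("; ".join(rows[i:i+5]))
def st():
    s=robot.state(); M=rotm(s["tool_rot"]).as_matrix()
    print("t",round(s["clock"],2),"pos",np.round(s["tool_pos"],4),"yawy",round(np.degrees(np.arctan2(M[1,1],M[0,1])),2),"z",np.round(M[:,2],3),"F",np.round(s["force"],1),"M",np.round(s["moment"],2),"w",round(s["grip_width"],4))
E
python3 -c "
from h import *
st();plan([.491,.199,.17],-6.2,1)"
```

```text
t 1.25 pos [ 0.1796 -0.5462  0.2224] yawy -71.79 z [ 0.  0. -1.] F [-0.4 -1.2  0.3] M [-0.01 -0.01 -0.05] w 0.094
0.0311 -0.0359 0.0031 -0.00 -0.00 -3.86 1; 0.0334 -0.0337 0.0031 -0.00 -0.00 -3.86 1; 0.0356 -0.0314 0.0031 -0.00 -0.00 -3.86 1; 0.0377 -0.0289 0.0031 -0.00 -0.00 -3.86 1; 0.0395 -0.0263 0.0031 -0.00 -0.00 -3.86 1
0.0412 -0.0236 0.0031 -0.00 -0.00 -3.86 1; 0.0427 -0.0208 0.0031 -0.00 -0.00 -3.86 1; 0.0440 -0.0179 0.0031 -0.00 -0.00 -3.86 1; 0.0451 -0.0149 0.0031 -0.00 -0.00 -3.86 1; 0.0460 -0.0118 0.0031 -0.00 -0.00 -3.86 1
0.0467 -0.0087 0.0031 -0.00 -0.00 -3.86 1; 0.0472 -0.0055 0.0031 -0.00 -0.00 -3.86 1; 0.0474 -0.0023 0.0031 -0.00 -0.00 -3.86 1; 0.0475 0.0009 0.0031 -0.00 -0.00 -3.86 1; 0.0473 0.0041 0.0031 -0.00 -0.00 -3.86 1
0.0470 0.0072 0.0031 -0.00 -0.00 -3.86 1; 0.0464 0.0104 0.0031 -0.00 -0.00 -3.86 1
```

Call:
servo_tool --deltas "0.031 -0.036 0.003 0 0 -3.9 1; 0.033 -0.034 0.003 0 0 -3.9 1; 0.036 -0.031 0.003 0 0 -3.9 1; 0.038 -0.029 0.003 0 0 -3.9 1; 0.040 -0.026 0.003 0 0 -3.9 1"

```text
clock: 1.88
tool_pos: [0.2721, -0.3255, 0.2075]
tool_rot: [0.0, 0.946, 0.324, 0.0]
force: [-0.3, -0.7, 0.2]
grip_width: 0.0942
```

Call:
servo_tool --deltas "0.041 -0.024 0.003 0 0 -3.9 1; 0.043 -0.021 0.003 0 0 -3.9 1; 0.044 -0.018 0.003 0 0 -3.9 1; 0.045 -0.015 0.003 0 0 -3.9 1; 0.046 -0.012 0.003 0 0 -3.9 1"

```text
clock: 2.5
tool_pos: [0.3619, -0.1052, 0.1928]
tool_rot: [0.001, 0.877, 0.48, 0.0]
force: [0.3, -0.7, 0.1]
grip_width: 0.0942
```

Call:
servo_tool --deltas "0.047 -0.009 0.003 0 0 -3.9 1; 0.047 -0.006 0.003 0 0 -3.9 1; 0.047 -0.002 0.003 0 0 -3.9 1; 0.047 0.001 0.003 0 0 -3.8 1; 0.047 0.004 0.003 0 0 -3.8 1"

```text
clock: 3.12
tool_pos: [0.451, 0.1142, 0.1777]
tool_rot: [0.0, 0.784, 0.62, 0.0]
force: [0.8, -1.7, 0.1]
grip_width: 0.094
```

Call:
servo_tool --deltas "0.047 0.007 0.003 0 0 -3.8 1; 0.046 0.010 0.003 0 0 -3.8 1; 0 0 0 0 0 0 1; 0 0 0 0 0 0 1"

```text
clock: 3.62
tool_pos: [0.4853, 0.1999, 0.1712]
tool_rot: [-0.0, 0.743, 0.67, -0.001]
force: [0.6, 0.1, -0.1]
grip_width: 0.094
```

```bash
python3 -c "
from h import *
st();p=robot.get_image('wrist');cv2.imwrite('pics/w1.png',p['image']);plan([.491,.199,.17],-6.2,1)
print(-np.array(p['R']).T@np.array(p['t']))
for a,b in((-70,-40),(-70,40),(70,40),(70,-40),(-15,0)):
  c=np.radians(-6.2); print(proj(p,[.506+(a*np.cos(c)-b*np.sin(c))/1000,.1975+(a*np.sin(c)+b*np.cos(c))/1000,.01]).round())
for th in('lug','nose','guide'): print(th,[(np.round(d['point']),d['confidence'],onz(p,d['point'],.0325 if th=='lug' else .01).round(4)) for d in robot.look_for(p,th)])
"
```

```text
t 3.62 pos [0.4853 0.1999 0.1712] yawy -5.89 z [-0.001 -0.001 -1.   ] F [ 0.6  0.1 -0.1] M [-0.08 -0.04  0.03] w 0.094
0.0002 0.0057 0.0013 -0.03 0.04 0.26 1
[0.49195107 0.27684027 0.33359371]
[242. 235.]
[239. 160.]
[380. 160.]
[374. 236.]
[294. 199.]
lug [(array([ 92., 177.]), 0.91, array([0.3042, 0.2451, 0.0325])), (array([506., 169.]), 0.73, array([0.6906, 0.2128, 0.0325])), (array([319., 320.]), 0.71, array([0.5046, 0.0696, 0.0325])), (array([310., 197.]), 0.63, array([0.5062, 0.2052, 0.0325]))]
nose [(array([508., 168.]), 0.97, array([0.7073, 0.209 , 0.01  ])), (array([ 94., 180.]), 0.92, array([0.2919, 0.2395, 0.01  ])), (array([316., 320.]), 0.68, array([0.5016, 0.0543, 0.01  ])), (array([310., 195.]), 0.6, array([0.5073, 0.2018, 0.01  ]))]
guide [(array([308., 200.]), 0.87, array([0.5048, 0.1961, 0.01  ])), (array([505., 166.]), 0.72, array([0.7041, 0.2104, 0.01  ])), (array([ 90., 177.]), 0.69, array([0.2888, 0.2429, 0.01  ])), (array([322., 322.]), 0.68, array([0.5088, 0.0516, 0.01  ]))]
```

View pics/w1.png

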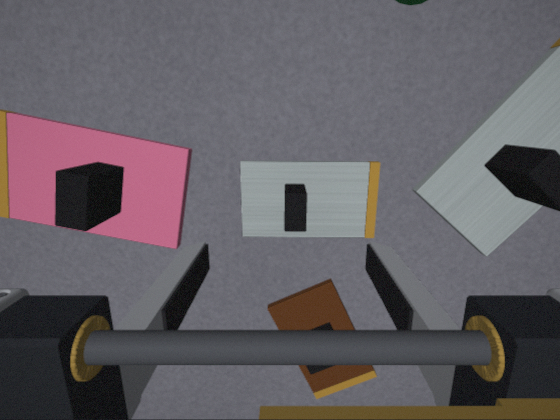

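The wrist view shows the small aluminium guide with its corners at about (241,161), (379,161), (375,237) and (243,237). These are within 2 px of where the top-view pose puts them. Next I'll refine the pose.

```bash
python3 -c "
from h import *
from scipy.optimize import least_squares
p=robot.get_image('wrist'); im=p['image'].astype(int); b,g,r=im[...,0],im[...,1],im[...,2]
m=(((g>140)|(r-b>60))).astype(np.uint8); m[:140]=0;m[250:]=0;m[:,:220]=0;m[:,395:]=0
c=max(cv2.findContours(m,0,2)[0],key=cv2.contourArea); h=cv2.approxPolyDP(cv2.convexHull(c),6,True)[:,0]; print(h.tolist())
W=np.array([onz(p,q,.01)[:2] for q in cv2.convexHull(c)[:,0]])*1000
print(cv2.minAreaRect(W.astype(np.float32)))
lug=((g<60)).astype(np.uint8); lug[:175]=0;lug[240:]=0;lug[:,:275]=0;lug[:,315:]=0
print(cv2.boundingRect(lug))
s=cv2.boundingRect(lug); print(onz(p,[s[0]+s[2]/2,s[1]+s[3]],.055))
"
```

```text
[[378, 161], [372, 236], [243, 235], [240, 161]]
((505.80023193359375, 196.30767822265625), (79.4107894897461, 139.81326293945312), 83.68651580810547)
(284, 184, 22, 46)
[0.48948113 0.18017661 0.055     ]
```

Call:
servo_tool --deltas "-0.001 0.006 0.03 0 0 0.4 1; 0 0 0.04 0 0 0 1; 0 0 0.038 0 0 0 1; 0 0 0.02 0 0 0 1; 0 0 0.01 0 0 0 1"

```text
clock: 4.5
tool_pos: [0.4908, 0.1978, 0.0323]
tool_rot: [-0.0, 0.745, 0.667, -0.001]
force: [-0.7, -0.1, 0.5]
grip_width: 0.0938
```

```bash
python3 -c "
from h import *
st();p=robot.get_image('wrist');cv2.imwrite('pics/w2.png',p['image']);plan([.491,.1985,.033],-6.3,1)"
```

```text
t 4.5 pos [0.4908 0.1978 0.0323] yawy -6.36 z [-0.002 -0.    -1.   ] F [-0.7 -0.1  0.5] M [-0.05 -0.13 -0.06] w 0.0938
0.0007 0.0004 -0.0012 -0.14 0.05 -0.05 1
```

View pics/w2.png

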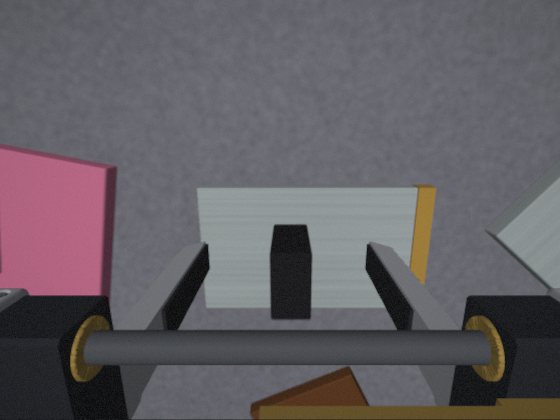

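The open pads straddle the lug, whose top is at (290,230), so I'll close on it.

Call:
servo_tool --deltas "0.001 0 -0.001 0 0 0 0; 0 0 0 0 0 0 0; 0 0 0 0 0 0 0; 0 0 0 0 0 0 0; 0 0 0 0 0 0 0" --squeeze 40

```text
clock: 5.18
tool_pos: [0.4918, 0.1997, 0.0346]
tool_rot: [0.0, 0.745, 0.667, 0.0]
force: [0.6, -0.3, 0.4]
grip_width: 0.0475
```

Call:
servo_tool --deltas "0 0 0 0 0 0 0; 0 0 0 0 0 0 0; 0 0 0 0 0 0 0"

```text
clock: 5.55
tool_pos: [0.4919, 0.1996, 0.0344]
tool_rot: [0.0, 0.745, 0.667, 0.0]
force: [2.2, 0.2, -0.1]
grip_width: 0.02
```

Call:
servo_tool --deltas "0 0 -0.005 0 0 0 0; 0 0 -0.02 0 0 0 0; 0 0 -0.04 0 0 0 0; 0 0 -0.045 0 0 0 0; 0 0 0 0 0 0 0"

```text
clock: 6.18
tool_pos: [0.4947, 0.2004, 0.1482]
tool_rot: [0.002, 0.745, 0.667, 0.004]
force: [0.6, 0.1, -4.3]
grip_width: 0.0194
```

```bash
python3 -c "
from h import *
st();p=robot.get_image('wrist');cv2.imwrite('pics/w3.png',p['image'])
q=robot.get_image('top');cv2.imwrite('pics/t3.png',cv2.resize(q['image'][140:260,290:450],None,fx=5,fy=5,interpolation=cv2.INTER_CUBIC))
plan([.483,-.216,.145],-7.4,0)"
```

```text
t 6.17 pos [0.4947 0.2004 0.1482] yawy -6.29 z [ 0.008  0.002 -1.   ] F [ 0.6  0.1 -4.3] M [-0.02 -0.05  0.  ] w 0.0194
-0.0460 0.0042 -0.0002 -0.01 0.00 0.12 0; -0.0460 0.0043 -0.0002 -0.01 0.00 0.12 0; -0.0460 0.0044 -0.0002 -0.01 0.00 0.12 0; -0.0459 0.0045 -0.0002 -0.01 0.00 0.12 0; -0.0459 0.0046 -0.0002 -0.01 0.00 0.12 0
-0.0459 0.0047 -0.0002 -0.01 0.00 0.12 0; -0.0459 0.0048 -0.0002 -0.01 0.00 0.12 0; -0.0459 0.0049 -0.0002 -0.01 0.00 0.12 0; -0.0459 0.0050 -0.0002 -0.01 0.00 0.12 0
```

View pics/w3.png

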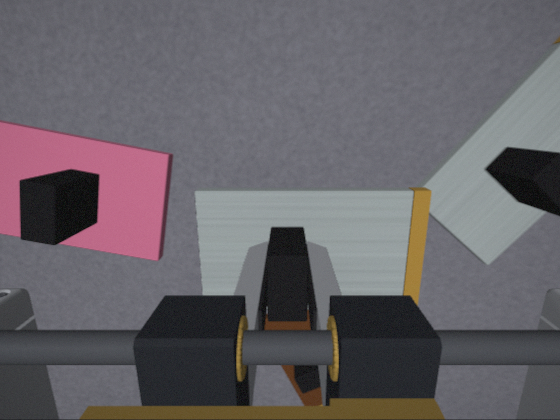

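The guide is held, with its far edge level at row 190. Now I'll carry it over the jig.

Call:
servo_tool --deltas "-0.03 0.003 0 0 0 0.1 0; -0.046 0.004 0 0 0 0.1 0; -0.046 0.004 0 0 0 0.2 0; -0.046 0.004 0 0 0 0.1 0; -0.046 0.005 0 0 0 0.1 0"

```text
clock: 6.9
tool_pos: [0.4844, -0.0161, 0.1412]
tool_rot: [-0.003, 0.748, 0.663, -0.002]
force: [0.8, -0.9, -3.9]
grip_width: 0.0199
```

Call:
servo_tool --deltas "-0.046 0.005 0 0 0 0.1 0; -0.046 0.005 0 0 0 0.1 0; -0.046 0.005 0 0 0 0.1 0; -0.046 0.005 0 0 0 0.1 0; -0.015 0.002 0 0 0 0.1 0"

```text
clock: 7.52
tool_pos: [0.4825, -0.2169, 0.1415]
tool_rot: [-0.002, 0.752, 0.659, -0.001]
force: [0.3, 0.5, -4.7]
grip_width: 0.02
```

Call:
servo_tool --deltas "0 0 0 0 0 0 0; 0 0 0 0 0 0 0; 0 0 0 0 0 0 0"

```text
clock: 7.9
tool_pos: [0.4844, -0.2138, 0.144]
tool_rot: [-0.001, 0.751, 0.661, -0.0]
force: [0.5, 0.9, -4.3]
grip_width: 0.02
```

```bash
python3 -c "
from h import *
st();p=robot.get_image('wrist');cv2.imwrite('pics/w4.png',p['image'])
q=robot.get_image('top');cv2.imwrite('pics/t4.png',cv2.resize(q['image'][140:260,290:450],None,fx=5,fy=5,interpolation=cv2.INTER_CUBIC))
im=p['image'].astype(int)
plan([.483,-.216,.145],-7.4,0)"
```

```text
t 7.9 pos [ 0.4844 -0.2138  0.144 ] yawy -7.28 z [-0.001  0.001 -1.   ] F [ 0.5  0.9 -4.3] M [-0.05 -0.   -0.01] w 0.02
-0.0019 -0.0014 -0.0006 -0.01 -0.01 0.10 0
```

View pics/w4.png

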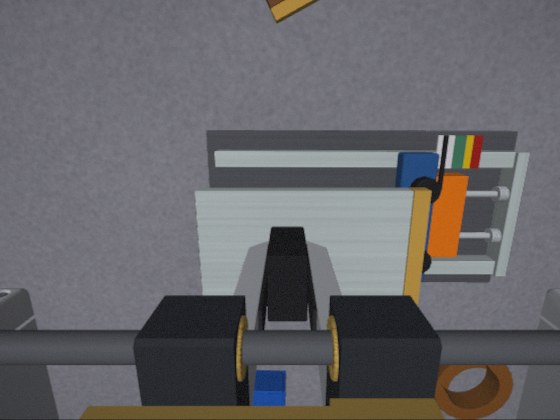

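View pics/t4.png

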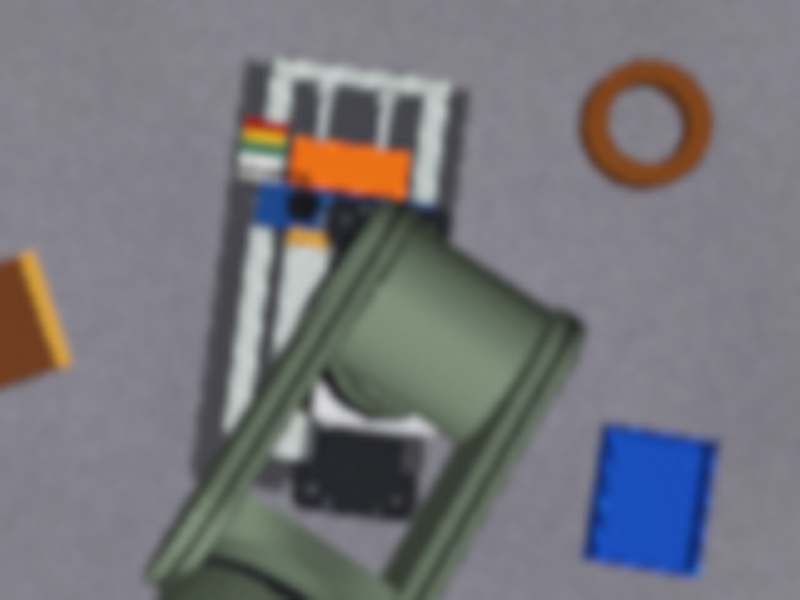

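```bash
cat > meas.py <<'E'
from h import *
p=robot.get_image('wrist'); im=cv2.GaussianBlur(p['image'],(3,3),0).astype(float); g=im[...,1]
s=robot.state(); zt=s['tool_pos'][2]-.0344+.010
def edge(cols,r0,r1,sgn):
    out=[]
    for c in cols:
        d=np.diff(g[r0:r1,c])*sgn; k=int(np.argmax(d)); 
        out.append((c,r0+k+.5))
    out=np.array(out); 
    f=np.polyfit(out[:,0],out[:,1],1); res=out[:,1]-np.polyval(f,out[:,0]); ok=abs(res)<1.5
    f=np.polyfit(out[ok,0],out[ok,1],1); return f,ok.mean()
def line(name,cols,r0,r1,sgn,z):
    f,o=edge(cols,r0,r1,sgn); a,b=[onz(p,[c,np.polyval(f,c)],z)[:2] for c in(cols[0],cols[-1])]
    d=b-a; print(name,np.round(f,3),round(o,2),"yaw",round(np.degrees(np.arctan2(d[1],d[0])),2),np.round(a,4),np.round(b,4)); return a,b
E
cat > m1.py <<'E'
from meas import *
line("bedouter",range(220,500,4),120,142,-1,.008)
o=line("rail outer",range(225,390,4),143,158,1,.024)
i=line("rail inner",range(225,390,4),160,176,-1,.024)
pl=line("plate far",range(205,405,4),180,196,1,zt)
th=np.radians(-7.4); x=np.array([np.cos(th),np.sin(th)]); y=np.array([-x[1],x[0]])
print("proj y: outer",(o[0]@y,o[1]@y),"inner",(i[0]@y,i[1]@y),"plate",(pl[0]@y,pl[1]@y))
# along row 159 rail start, and bridge near edge / orange left edge
for row,z in((159,.024),):
    print("railstart",[ (c+.5) for c in range(205,225) if g[row,c+1]-g[row,c]>15], onz(p,[215,row],.024)@np.r_[x,0])
for row in(200,215,250): print(row,[(c,im[row,c].astype(int).tolist()) for c in range(424,470,3)])
st()
E
python3 m1.py; python3 -c "
import cv2;a=cv2.imread('pics/w4.png');cv2.imwrite('pics/w4c.png',cv2.resize(a[120:290,380:530],None,fx=4,fy=3.5))"
```

```text
bedouter [4.00000e-03 1.27732e+02] 0.96 yaw -7.63 [ 0.4328 -0.1364] [ 0.6782 -0.1693]
rail outer [6.00000e-03 1.48284e+02] 1.0 yaw -7.76 [ 0.4371 -0.1544] [ 0.5774 -0.1735]
rail inner [9.00000e-03 1.63355e+02] 1.0 yaw -7.9 [ 0.4347 -0.1676] [ 0.5767 -0.1873]
plate far [1.00000e-02 1.87081e+02] 0.62 yaw -7.98 [ 0.4403 -0.1697] [ 0.5547 -0.1857]
proj y: outer (np.float64(-0.09678380881653224), np.float64(-0.09767269661512447)) inner (np.float64(-0.11022049677859869), np.float64(-0.11147021861251596)) plate (np.float64(-0.11157283998715452), np.float64(-0.1127502077507576))
railstart [213.5, 214.5] 0.4442306549712493
200 [(424, [63, 134, 170]), (427, [62, 134, 171]), (430, [50, 93, 116]), (433, [32, 46, 69]), (436, [24, 95, 183]), (439, [17, 101, 198]), (442, [17, 101, 198]), (445, [18, 100, 199]), (448, [21, 101, 198]), (451, [20, 100, 198]), (454, [23, 101, 198]), (457, [23, 100, 197]), (460, [23, 101, 198]), (463, [34, 90, 164]), (466, [77, 71, 71]), (469, [77, 72, 71])]
215 [(424, [63, 135, 170]), (427, [70, 131, 163]), (430, [89, 79, 94]), (433, [20, 101, 199]), (436, [21, 100, 199]), (439, [22, 101, 198]), (442, [19, 101, 198]), (445, [20, 100, 197]), (448, [20, 100, 198]), (451, [22, 101, 198]), (454, [18, 99, 196]), (457, [21, 99, 197]), (460, [26, 98, 190]), (463, [73, 71, 74]), (466, [77, 71, 70]), (469, [75, 70, 69])]
250 [(424, [66, 98, 115]), (427, [33, 92, 174]), (430, [19, 100, 198]), (433, [21, 101, 198]), (436, [20, 100, 197]), (439, [24, 101, 199]), (442, [20, 101, 198]), (445, [22, 101, 197]), (448, [20, 100, 197]), (451, [22, 101, 197]), (454, [23, 100, 196]), (457, [72, 76, 91]), (460, [78, 73, 72]), (463, [78, 73, 72]), (466, [78, 71, 71]), (469, [78, 72, 71])]
t 8.05 pos [ 0.4847 -0.2145  0.1445] yawy -7.31 z [ 0.  0. -1.] F [-0.4  0.2 -3.2] M [ 0.   -0.06 -0.02] w 0.0199
```

View pics/w4c.png

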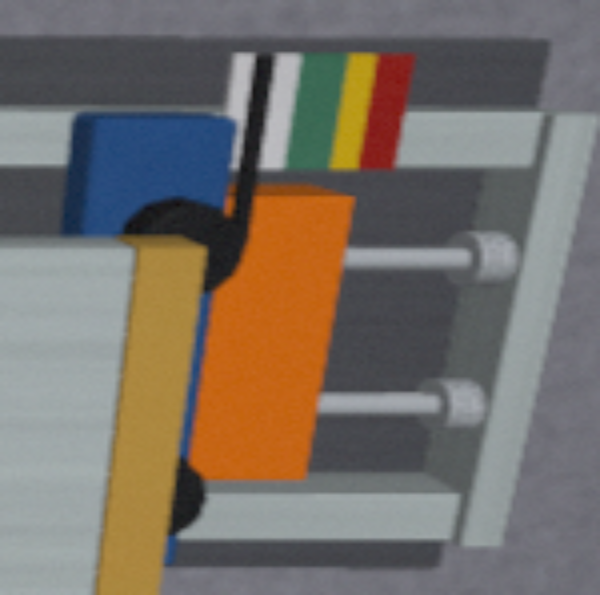

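```bash
python3 -c "
import cv2;a=cv2.imread('pics/w4.png')
for c in(210,225,330,360,390):print(c,a[180:198,c].sum(1).tolist(), a[145:172,c].sum(1).tolist())"
```

```text
210 [221, 229, 229, 228, 215, 235, 241, 282, 340, 359, 392, 477, 499, 502, 510, 499, 498, 501] [227, 225, 231, 236, 217, 210, 210, 220, 231, 230, 237, 225, 222, 230, 225, 226, 226, 225, 214, 226, 216, 220, 225, 227, 229, 216, 229]
225 [227, 227, 230, 226, 223, 216, 224, 270, 332, 360, 391, 477, 494, 503, 505, 503, 499, 496] [228, 224, 232, 234, 282, 342, 488, 510, 509, 508, 512, 505, 508, 503, 495, 489, 501, 497, 494, 501, 503, 460, 282, 217, 236, 226, 237]
330 [225, 216, 224, 211, 219, 218, 226, 271, 337, 352, 397, 470, 491, 500, 502, 499, 482, 478] [214, 217, 216, 222, 228, 336, 411, 481, 502, 503, 499, 498, 493, 486, 487, 486, 492, 503, 499, 499, 506, 498, 321, 216, 230, 226, 210]
360 [204, 212, 219, 219, 219, 225, 225, 270, 329, 353, 386, 472, 484, 497, 499, 496, 488, 486] [212, 209, 214, 222, 220, 328, 394, 488, 503, 498, 499, 490, 498, 489, 485, 490, 495, 497, 498, 493, 505, 503, 331, 226, 222, 216, 214]
390 [237, 228, 227, 218, 224, 216, 213, 278, 328, 352, 395, 484, 493, 498, 501, 501, 488, 484] [219, 222, 226, 223, 213, 319, 359, 473, 498, 494, 495, 496, 483, 473, 477, 481, 486, 493, 492, 490, 488, 497, 340, 234, 224, 218, 216]
```

```bash
python3 -c "
from h import *
p=robot.get_image('wrist'); st(); zt=robot.state()['tool_pos'][2]-.0244
th=np.radians(-7.65); x=np.array([np.cos(th),np.sin(th)]); y=np.array([-x[1],x[0]])
J=lambda px,z:(lambda w:(round(w@x*1000,1),round(w@y*1000,1)))(onz(p,px,z)[:2])
print('rail in',J([225,166.4],.024),J([390,167.2],.024)); print('plate',J([225,191],zt),J([390,191],zt))
print('nose corner',J([430,190.5],zt)); 
print('bridge near top edge (x68,z40)',J([399,153],.04),'far (98)',J([439,154],.04))
print('orange right (130,.0295)',J([468.5,177],.0295),J([457,256.5],.0295))
print('rail start(-90)',J([214.5,159],.024),'bed start(-100)',J([208,140],.008),'bed end 180',J([516,135],.008))
print('green l/r',J([452,155],.026),J([463.5,155],.026)); print('TCP',robot.state()['tool_pos'][:2]@x,robot.state()['tool_pos'][:2]@y)
"
```

```text
t 8.1 pos [ 0.4847 -0.2147  0.1446] yawy -7.33 z [ 0. -0. -1.] F [ 0.  -1.  -4.3] M [ 0.05  0.02 -0.01] w 0.02
rail in (np.float64(453.2), np.float64(-109.4)) (np.float64(597.6), np.float64(-109.5))
plate (np.float64(470.8), np.float64(-110.9)) (np.float64(568.1), np.float64(-110.5))
nose corner (np.float64(591.6), np.float64(-110.1))
bridge near top edge (x68,z40) (np.float64(598.8), np.float64(-95.7)) far (98) (np.float64(631.6), np.float64(-96.4))
orange right (130,.0295) (np.float64(664.6), np.float64(-117.0)) (np.float64(665.4), np.float64(-191.3))
rail start(-90) (np.float64(444.4), np.float64(-103.0)) bed start(-100) (np.float64(435.9), np.float64(-87.8)) bed end 180 (np.float64(713.8), np.float64(-82.2))
green l/r (np.float64(649.4), np.float64(-98.5)) (np.float64(659.3), np.float64(-98.5))
TCP 0.5090077940934775 -0.1482932926261709
```

The wrist view puts the guide about 3 mm to the +y side of the channel middle and the nose at jig x of about 57. I'll correct that and lower to just above the rails.

Call:
servo_tool --deltas "-0.003 -0.003 0.02 0 0 0.3 0; 0 0 0.03 0 0 0 0; 0 0 0.02 0 0 0 0; 0 0 0.007 0 0 0 0; 0 0 0 0 0 0 0"

```text
clock: 8.72
tool_pos: [0.4813, -0.2179, 0.0675]
tool_rot: [-0.0, 0.753, 0.658, -0.0]
force: [0.2, 1.0, -4.7]
grip_width: 0.0195
```

```bash
python3 -c "
from h import *
p=robot.get_image('wrist'); cv2.imwrite('pics/w5.png',p['image']);st()
a=p['image']
for c in(220,340,380):print(c,a[130:172,c].sum(1).tolist(), a[172:198,c].sum(1).tolist())"
```

```text
t 8.78 pos [ 0.4818 -0.2183  0.0682] yawy -7.68 z [ 0.001 -0.001 -1.   ] F [-0.   0.3 -3.4] M [-0.01 -0.04  0.01] w 0.0196
220 [237, 237, 248, 237, 236, 229, 227, 234, 240, 232, 245, 242, 238, 237, 240, 226, 237, 230, 234, 235, 240, 237, 235, 334, 370, 421, 504, 527, 523, 529, 523, 518, 519, 523, 522, 519, 511, 509, 510, 514, 516, 511] [508, 515, 520, 531, 436, 290, 234, 234, 230, 228, 235, 242, 226, 237, 238, 283, 358, 368, 401, 496, 504, 517, 525, 526, 510, 520]
340 [233, 237, 229, 230, 220, 222, 220, 230, 235, 223, 245, 234, 223, 215, 230, 226, 219, 223, 231, 233, 233, 236, 266, 349, 358, 503, 513, 520, 516, 512, 509, 508, 507, 511, 506, 510, 499, 505, 511, 513, 514, 513] [507, 521, 524, 509, 360, 253, 225, 225, 221, 228, 221, 231, 235, 226, 231, 285, 342, 363, 403, 492, 501, 515, 518, 515, 503, 501]
380 [232, 233, 234, 223, 212, 220, 219, 229, 224, 235, 221, 239, 231, 229, 221, 217, 234, 222, 227, 230, 236, 223, 275, 350, 364, 501, 525, 515, 508, 512, 516, 509, 505, 497, 505, 498, 498, 501, 515, 516, 512, 507] [510, 520, 518, 485, 323, 228, 222, 227, 220, 215, 232, 222, 231, 220, 231, 278, 342, 362, 411, 502, 503, 515, 516, 513, 505, 504]
```

View pics/w5.png

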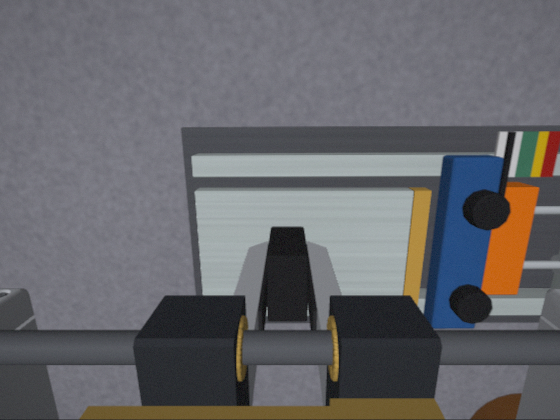

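```bash
python3 -c "
from h import *
p=robot.get_image('wrist'); st(); zt=robot.state()['tool_pos'][2]-.0244
th=np.radians(-7.6); x=np.array([np.cos(th),np.sin(th)]); y=np.array([-x[1],x[0]])
J=lambda px,z:tuple(float(round(v*1000,1)) for v in (onz(p,px,z)[:2]@x,onz(p,px,z)[:2]@y))
print('rail in',J([220,177],.024),J([380,176.5],.024)); print('plate',J([220,191],zt),J([380,191],zt))
print('nose top edge',J([430,192],zt),'bridge top near',J([443,160],.04))
"
```

```text
t 8.82 pos [ 0.4821 -0.2185  0.0685] yawy -7.68 z [ 0.002 -0.001 -1.   ] F [-0.2  0.5 -3.6] M [-0.04 -0.01  0.06] w 0.0199
rail in (462.1, -110.2) (565.1, -110.2)
plate (465.8, -115.1) (559.9, -115.4)
nose top edge (589.4, -116.1) bridge top near (596.7, -97.9)
```

Call:
servo_tool --deltas "0.001 0 0.006 0 0 -0.1 0; 0 0 0.008 0 0 0 0; 0 0 0.006 0 0 0 0; 0 0 0.003 0 0 0 0; 0 0 0 0 0 0 0"

```text
clock: 9.45
tool_pos: [0.4811, -0.2168, 0.044]
tool_rot: [-0.0, 0.752, 0.659, -0.0]
force: [-0.3, -0.1, -3.6]
grip_width: 0.0197
```

Call:
servo_tool --deltas "0 0 0.0015 0 0 0 0; 0 0 0.001 0 0 0 0; 0 0 0 0 0 0 0"

```text
clock: 9.82
tool_pos: [0.4816, -0.2172, 0.0425]
tool_rot: [0.0, 0.752, 0.659, 0.0]
force: [-0.2, 0.6, -1.2]
grip_width: 0.0198
```

```bash
python3 -c "
from h import *
p=robot.get_image('wrist'); cv2.imwrite('pics/w6.png',p['image']);st()
th=np.radians(-7.6); x=np.array([np.cos(th),np.sin(th)]); y=np.array([-x[1],x[0]]);print(robot.state()['tool_pos'][:2]@x,robot.state()['tool_pos'][:2]@y)"
```

```text
t 9.88 pos [ 0.4816 -0.2172  0.0424] yawy -7.59 z [ 0. -0. -1.] F [-0.5 -0.3  0. ] M [ 0.16  0.2  -0.02] w 0.0194
0.5060739340676361 -0.15159858339290144
```

View pics/w6.png

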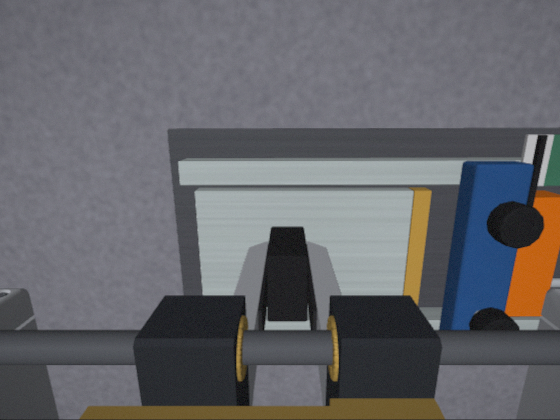

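The guide is flat in the channel: Fz has gone from about -4 N to 0, and the plate edges run parallel to the rail at row 185. Now I'll slide it forward.

Call:
servo_tool --deltas "0 0.005 0 0 0 0 0; 0 0.008 0 0 0 0 0; 0 0.01 0 0 0 0 0; 0 0.01 0 0 0 0 0; 0 0.005 0 0 0 0 0"

```text
clock: 10.5
tool_pos: [0.519, -0.2222, 0.0424]
tool_rot: [-0.001, 0.752, 0.659, -0.001]
force: [-8.1, 1.3, 8.5]
grip_width: 0.0199
```

```bash
python3 -c "
from h import *
p=robot.get_image('wrist'); cv2.imwrite('pics/w7.png',p['image']);st()
th=np.radians(-7.6); x=np.array([np.cos(th),np.sin(th)]); y=np.array([-x[1],x[0]]);print(robot.state()['tool_pos'][:2]@x,robot.state()['tool_pos'][:2]@y)"
```

```text
t 10.55 pos [ 0.52   -0.2225  0.0425] yawy -7.57 z [ 0.    -0.001 -1.   ] F [-4.7  1.5  4.1] M [0.15 0.9  0.03] w 0.0198
0.5448479247594163 -0.15173673565570206
```

View pics/w7.png

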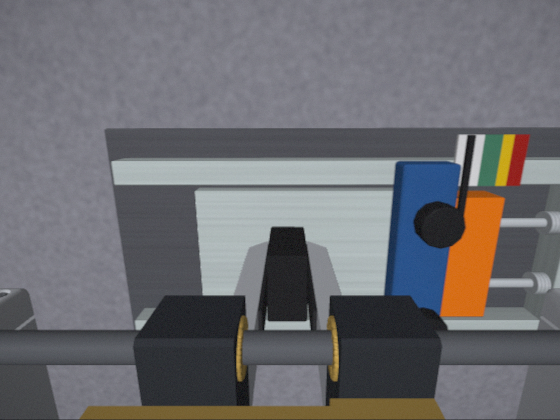

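```bash
cat > ptr.py <<'E'
import sys
from h import *
p=robot.get_image('wrist'); cv2.imwrite('pics/%s.png'%sys.argv[1],p['image']); st()
im=p['image'].astype(int); th=np.radians(-7.6); x=np.array([np.cos(th),np.sin(th)])
G=(im[...,1]-im[...,2]>30)&(im[...,1]>80); Rd=(im[...,2]-im[...,1]>90)&(im[...,0]<80)&(im[...,1]<60)
ys,xs=np.nonzero(G[125:200]); ys+=125
for row in range(int(ys.min())+6,int(ys.max())-2,8):
    gx=np.nonzero(G[row])[0]; lo=gx.min()-60; seg=im[row,lo:gx.max()+40].max(1); 
    d=np.nonzero(seg<60)[0]+lo
    if not len(d): print(row,"no ptr",gx.min(),gx.max()); continue
    pc=(d.min()+d.max())/2
    X=lambda c,z: onz(p,[c,row],z)[:2]@x*1000
    g0,g1=X(gx.min()-.5,.026),X(gx.max()+.5,.026); px=X(pc,.031)
    print(row,"ptr cols",d.min(),d.max(),"green cols",gx.min(),gx.max(),"green mm %.1f..%.1f ptr %.1f  ptr-rightedge-10+5 = %.1f"%(g0,g1,px,px-(g1-5)))
s=robot.state(); print("tcp jigx",round(s['tool_pos'][:2]@x*1000,1),"Fx along",round(s['force'][:2]@x,1))
a=p['image'][110:250,380:560]; cv2.imwrite('pics/%sc.png'%sys.argv[1],cv2.resize(a,None,fx=4,fy=4,interpolation=cv2.INTER_CUBIC))
E
python3 ptr.py w8
```

```text
t 10.6 pos [ 0.52   -0.2224  0.0424] yawy -7.57 z [ 0.001 -0.001 -1.   ] F [-1.3  0.8  3.4] M [0.13 0.49 0.01] w 0.0201
140 ptr cols 464 471 green cols 482 498 green mm 648.8..658.0 ptr 638.5  ptr-rightedge-10+5 = -14.5
148 ptr cols 463 470 green cols 481 497 green mm 649.0..658.2 ptr 638.6  ptr-rightedge-10+5 = -14.6
156 ptr cols 462 468 green cols 480 496 green mm 649.1..658.4 ptr 638.4  ptr-rightedge-10+5 = -15.0
164 ptr cols 461 467 green cols 432 494 green mm 623.3..658.1 ptr 638.5  ptr-rightedge-10+5 = -14.6
172 ptr cols 460 466 green cols 403 493 green mm 607.7..658.3 ptr 638.6  ptr-rightedge-10+5 = -14.7
180 ptr cols 459 465 green cols 402 492 green mm 607.5..658.5 ptr 638.7  ptr-rightedge-10+5 = -14.8
188 ptr cols 457 464 green cols 402 449 green mm 608.0..635.0 ptr 638.5  ptr-rightedge-10+5 = 8.5
196 ptr cols 456 463 green cols 400 445 green mm 607.3..633.4 ptr 638.6  ptr-rightedge-10+5 = 10.2
tcp jigx 544.8 Fx along -1.4
```

Call:
servo_tool --deltas "0 0.003 0 0 0 0 0; 0 0.003 0 0 0 0 0; 0 0 0 0 0 0 0"

```text
clock: 10.98
tool_pos: [0.525, -0.223, 0.0424]
tool_rot: [0.0, 0.752, 0.659, -0.0]
force: [-4.5, 0.8, 5.0]
grip_width: 0.0197
```

```bash
python3 ptr.py w9
```

```text
t 11.03 pos [ 0.525  -0.223   0.0424] yawy -7.59 z [-0. -0. -1.] F [-3.9  0.5  5.4] M [0.06 0.68 0.03] w 0.0199
140 ptr cols 455 461 green cols 473 489 green mm 649.0..658.2 ptr 638.5  ptr-rightedge-10+5 = -14.6
148 ptr cols 454 460 green cols 472 488 green mm 649.1..658.3 ptr 638.6  ptr-rightedge-10+5 = -14.8
156 ptr cols 453 459 green cols 470 486 green mm 648.6..658.0 ptr 638.6  ptr-rightedge-10+5 = -14.3
164 ptr cols 452 458 green cols 421 485 green mm 622.2..658.1 ptr 638.7  ptr-rightedge-10+5 = -14.4
172 ptr cols 451 457 green cols 396 484 green mm 608.8..658.3 ptr 638.7  ptr-rightedge-10+5 = -14.6
180 ptr cols 450 455 green cols 393 483 green mm 607.5..658.5 ptr 638.5  ptr-rightedge-10+5 = -14.9
188 ptr cols 448 455 green cols 392 440 green mm 607.4..635.0 ptr 638.6  ptr-rightedge-10+5 = 8.6
196 ptr cols 447 453 green cols 390 441 green mm 606.6..636.1 ptr 638.4  ptr-rightedge-10+5 = 7.2
tcp jigx 549.9 Fx along -3.9
```

View pics/w9c.png

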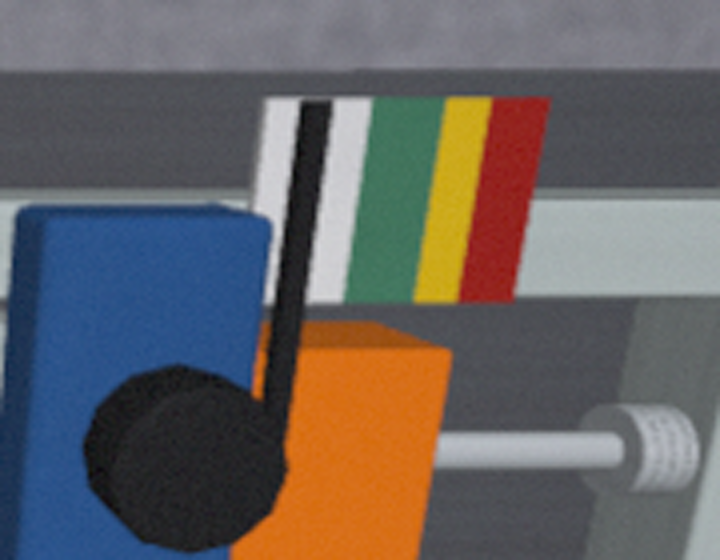

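Measurement works; the pointer is still unpressed at -14.7 mm from the green middle. I'll keep going in small steps.

Call:
servo_tool --deltas "0 0.003 0 0 0 0 0; 0 0.003 0 0 0 0 0; 0 0 0 0 0 0 0; 0 0 0 0 0 0 0"

```text
clock: 11.52
tool_pos: [0.5293, -0.2237, 0.0425]
tool_rot: [-0.001, 0.752, 0.659, -0.001]
force: [-10.7, 1.8, 9.7]
grip_width: 0.0198
```

```bash
python3 ptr.py w10|grep -v green.cols.[34]..[^0-9]4[34]; tail -0 /dev/null
```

```text
t 11.57 pos [ 0.5293 -0.2236  0.0425] yawy -7.56 z [-0.004  0.    -1.   ] F [-10.7   0.7  10.1] M [0.07 1.09 0.08] w 0.0199
140 ptr cols 455 461 green cols 465 482 green mm 648.8..658.5 ptr 642.7  ptr-rightedge-10+5 = -10.8
148 ptr cols 454 460 green cols 464 480 green mm 648.8..658.1 ptr 642.7  ptr-rightedge-10+5 = -10.3
156 ptr cols 453 459 green cols 463 479 green mm 648.9..658.2 ptr 642.8  ptr-rightedge-10+5 = -10.4
164 ptr cols 452 458 green cols 435 478 green mm 634.1..658.4 ptr 642.9  ptr-rightedge-10+5 = -10.5
172 ptr cols 451 457 green cols 385 476 green mm 606.9..657.9 ptr 642.9  ptr-rightedge-10+5 = -10.0
180 ptr cols 450 455 green cols 384 475 green mm 606.7..658.1 ptr 642.7  ptr-rightedge-10+5 = -10.4
tcp jigx 554.2 Fx along -10.7
```

Call:
servo_tool --deltas "0 0.003 0 0 0 0 0; 0 0.003 0 0 0 0 0; 0 0 0 0 0 0 0; 0 0 0 0 0 0 0"

```text
clock: 12.08
tool_pos: [0.5336, -0.2242, 0.0427]
tool_rot: [-0.003, 0.752, 0.659, -0.002]
force: [-14.9, 1.6, 14.3]
grip_width: 0.0198
```

```bash
python3 ptr.py w11|grep -E "^1[45]|^t"
```

```text
t 12.12 pos [ 0.5336 -0.2242  0.0427] yawy -7.55 z [-0.007  0.001 -1.   ] F [-15.6   1.7  14. ] M [0.13 1.81 0.04] w 0.0198
140 ptr cols 455 462 green cols 463 474 green mm 651.9..658.3 ptr 647.2  ptr-rightedge-10+5 = -6.2
148 ptr cols 454 460 green cols 462 473 green mm 651.9..658.4 ptr 647.0  ptr-rightedge-10+5 = -6.5
156 ptr cols 453 459 green cols 461 471 green mm 652.0..658.0 ptr 647.0  ptr-rightedge-10+5 = -6.0
tcp jigx 558.6 Fx along -15.7
```

Call:
servo_tool --deltas "0 0.003 0 0 0 0 0; 0 0.003 0 0 0 0 0; 0 0.001 0 0 0 0 0; 0 0 0 0 0 0 0; 0 0 0 0 0 0 0"

```text
clock: 12.75
tool_pos: [0.5381, -0.2248, 0.0428]
tool_rot: [-0.005, 0.752, 0.659, -0.004]
force: [-21.9, 1.8, 20.0]
grip_width: 0.0195
```

```bash
python3 ptr.py w12|grep -E "^1[45]|^t"
```

```text
t 12.8 pos [ 0.5381 -0.2248  0.0428] yawy -7.54 z [-0.013  0.002 -1.   ] F [-22.2   1.8  20.4] M [0.16 2.72 0.04] w 0.0199
141 ptr cols 455 462 green cols 449 466 green mm 648.6..658.3 ptr 651.5  ptr-rightedge-10+5 = -1.8
149 ptr cols 454 461 green cols 448 465 green mm 648.7..658.4 ptr 651.5  ptr-rightedge-10+5 = -1.8
157 ptr cols 453 460 green cols 447 464 green mm 648.7..658.4 ptr 651.6  ptr-rightedge-10+5 = -1.9
tcp jigx 563.1 Fx along -22.2
```

View pics/w12.png

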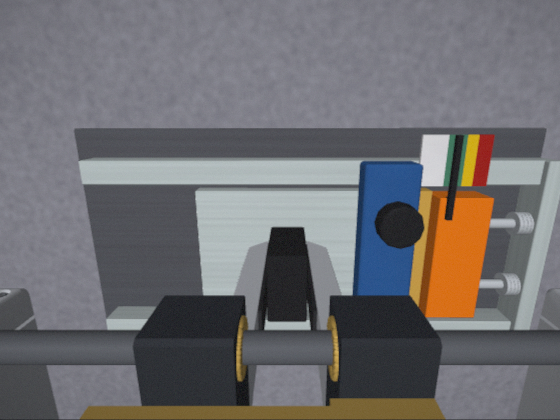

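The pointer is in the green at -1.8 mm, but the tool has pitched 0.75° nose-down and presses with 20 N. I'll take the pitch back gently.

Call:
servo_tool --deltas "0 0 0 -0.3 0 0 0; 0 0 0 -0.2 0 0 0; 0 0 0 0 0 0 0"

```text
clock: 13.18
tool_pos: [0.5379, -0.2247, 0.0424]
tool_rot: [-0.002, 0.752, 0.659, -0.001]
force: [-20.9, 1.2, 18.3]
grip_width: 0.0196
```

```bash
python3 ptr.py w13|grep -E "^1[45]|^t"
```

```text
t 13.22 pos [ 0.5379 -0.2248  0.0424] yawy -7.53 z [-0.004  0.001 -1.   ] F [-21.4   1.9  18.6] M [0.1  2.91 0.04] w 0.0197
141 ptr cols 455 462 green cols 449 466 green mm 648.7..658.5 ptr 651.6  ptr-rightedge-10+5 = -1.9
149 ptr cols 454 460 green cols 448 464 green mm 648.8..658.0 ptr 651.4  ptr-rightedge-10+5 = -1.6
157 ptr cols 453 459 green cols 447 463 green mm 648.8..658.1 ptr 651.4  ptr-rightedge-10+5 = -1.7
tcp jigx 562.9 Fx along -21.5
```

Call:
servo_tool --deltas "0 0 -0.001 -0.1 0 0 0; 0 0 -0.001 -0.1 0 0 0; 0 0 0 0 0 0 0"

```text
clock: 13.6
tool_pos: [0.5379, -0.2247, 0.0424]
tool_rot: [-0.001, 0.752, 0.659, -0.0]
force: [-15.6, -0.4, 7.6]
grip_width: 0.0201
```

```bash
python3 ptr.py w14|grep -E "^1[45]|^t"
```

```text
t 13.65 pos [ 0.5379 -0.2247  0.0424] yawy -7.53 z [-0.001  0.001 -1.   ] F [-14.3  -0.9   7.1] M [-0.22  2.61  0.02] w 0.0197
141 ptr cols 455 461 green cols 449 465 green mm 649.0..658.2 ptr 651.5  ptr-rightedge-10+5 = -1.6
149 ptr cols 453 460 green cols 448 464 green mm 649.0..658.2 ptr 651.3  ptr-rightedge-10+5 = -1.9
157 ptr cols 452 459 green cols 447 463 green mm 649.0..658.3 ptr 651.4  ptr-rightedge-10+5 = -2.0
tcp jigx 562.9 Fx along -14.0
```

Call:
servo_tool --deltas "0 0.001 0 0 0 0 0; 0 0.001 0 -0.1 0 0 0; 0 0 0 0 0 0 0; 0 0 0 0 0 0 0"

```text
clock: 14.15
tool_pos: [0.5385, -0.2247, 0.0424]
tool_rot: [-0.001, 0.752, 0.659, -0.0]
force: [-19.8, -1.4, 10.9]
grip_width: 0.0197
```

```bash
python3 ptr.py w15|grep -E "^1[45]|^t"
```

```text
t 14.2 pos [ 0.5384 -0.2247  0.0424] yawy -7.53 z [-0.002  0.001 -1.   ] F [-20.   -0.2  11.8] M [-0.2   3.11 -0.02] w 0.0197
141 ptr cols 455 461 green cols 448 464 green mm 648.8..658.0 ptr 651.9  ptr-rightedge-10+5 = -1.1
149 ptr cols 454 460 green cols 447 463 green mm 648.9..658.1 ptr 652.0  ptr-rightedge-10+5 = -1.1
157 ptr cols 453 459 green cols 446 462 green mm 648.9..658.2 ptr 652.0  ptr-rightedge-10+5 = -1.1
tcp jigx 563.4 Fx along -19.8
```

Call:
servo_tool --deltas "0 0.001 -0.0005 0 0 0 0; 0 0 0 0 0 0 0; 0 0 0 0 0 0 0; 0 0 0 0 0 0 0; 0 0 0 0 0 0 0"

```text
clock: 14.82
tool_pos: [0.5395, -0.2248, 0.0424]
tool_rot: [-0.001, 0.752, 0.659, -0.0]
force: [-17.9, -0.5, 8.9]
grip_width: 0.0198
```

```bash
python3 ptr.py w16|grep -E "^1[45]|^t"; python3 -c "
from h import *
p=robot.get_image('scene');cv2.imwrite('pics/s16.png',cv2.resize(p['image'][120:340,100:460],None,fx=2.2,fy=2.2))"
```

```text
t 14.88 pos [ 0.5395 -0.2248  0.0424] yawy -7.53 z [-0.002  0.001 -1.   ] F [-18.4  -1.3   7.5] M [-0.29  2.92 -0.05] w 0.0199
141 ptr cols 455 461 green cols 446 453 green mm 648.9..653.2 ptr 653.1  ptr-rightedge-10+5 = 4.9
149 ptr cols 453 460 green cols 445 461 green mm 648.9..658.2 ptr 652.9  ptr-rightedge-10+5 = -0.3
157 ptr cols 452 459 green cols 444 460 green mm 648.9..658.2 ptr 652.9  ptr-rightedge-10+5 = -0.3
tcp jigx 564.5 Fx along -18.1
```

View pics/w16c.png

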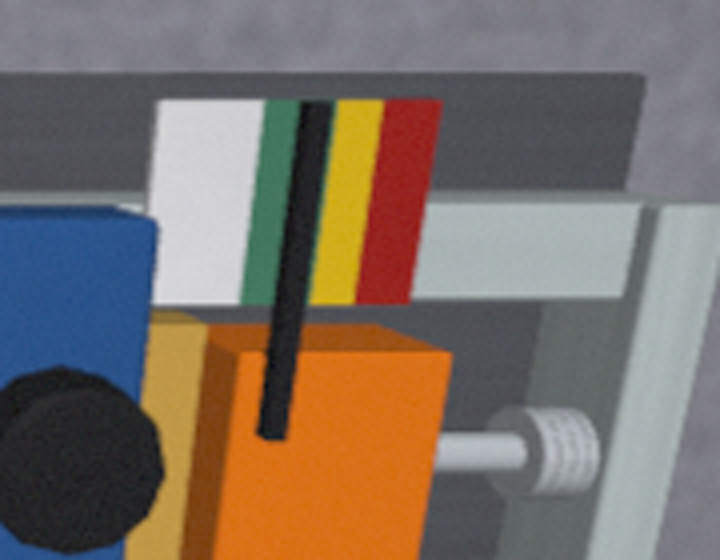

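View pics/s16.png

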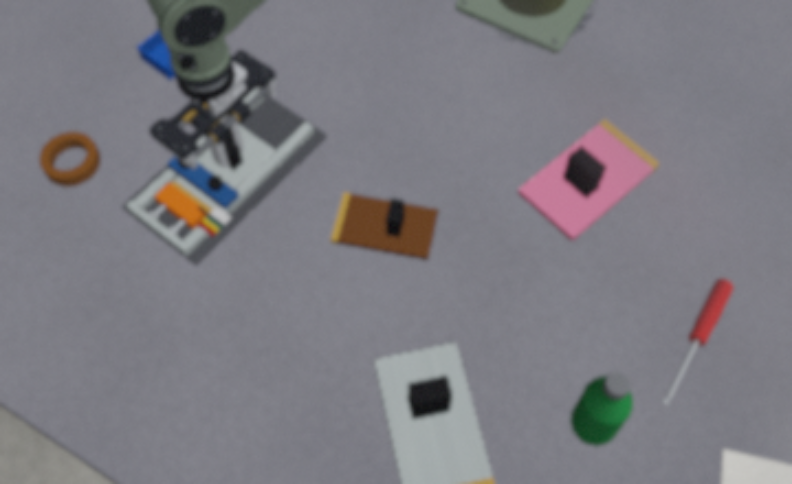

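Parallax-corrected, the pointer is within 0.5 mm of the green middle, and the same method read -14.7 mm against the stated -15 when unpressed. I'll check that it holds steady before handing in.

Call:
servo_tool --deltas "0 0 0 0 0 0 0; 0 0 0 0 0 0 0; 0 0 0 0 0 0 0; 0 0 0 0 0 0 0; 0 0 0 0 0 0 0"

```text
clock: 15.55
tool_pos: [0.5395, -0.2248, 0.0424]
tool_rot: [-0.001, 0.752, 0.659, -0.0]
force: [-17.7, -0.7, 8.8]
grip_width: 0.0201
```

```bash
python3 ptr.py w17|grep -E "^1[45]|^t" && python3 -c "
from h import *
robot.close_job(); st()"
```

```text
t 15.6 pos [ 0.5395 -0.2248  0.0424] yawy -7.53 z [-0.002  0.001 -1.   ] F [-18.2   0.2   8.1] M [-0.25  2.98  0.02] w 0.0197
141 ptr cols 455 461 green cols 446 453 green mm 648.9..653.2 ptr 653.1  ptr-rightedge-10+5 = 4.9
149 ptr cols 454 460 green cols 445 461 green mm 648.9..658.2 ptr 653.1  ptr-rightedge-10+5 = -0.0
157 ptr cols 452 459 green cols 444 460 green mm 648.9..658.2 ptr 652.9  ptr-rightedge-10+5 = -0.3
tcp jigx 564.5 Fx along -18.1
the job is handed in; nothing more can be done
the job is handed in; nothing more can be done
```

I gripped the small aluminium guide by its lug and laid it flat in the jig channel. I slid it nose first under the bridge until it pushed the stop back. The job was handed in at about 15.6 s with the guide still gripped and pressed.

**Last checks:**
- **Pointer:** it stood 0 to 0.3 mm short of the green middle and stayed there for about 0.7 s. It never reached yellow or red.
- **Push and tilt:** the arm was pushing forward with about 18 N and down with about 8 N. The tool was within 0.15° of vertical, so the plate lay flat.
- **Other items:** the bottle, tape roll and screwdriver looked untouched in the last overall picture. The screw tray was mostly hidden by the arm there, but nothing came near it.

**Disagreements and a correction:**
- **Picture row:** one picture row (141) gave +4.9 mm for the pointer. There the pointer hid part of the green, so I discarded that reading.
- **Raw view:** the pointer looks shifted towards yellow in the wrist picture, because it sits above the scale and is seen at an angle. The same corrected measurement read -14.7 mm unpressed, against the stated -15 mm.
- **Push above the spring:** 18 N is more than the spring's 10.5 N. I put the rest down to friction.
- **Tilt during the push:** the guide pitched about 0.75° nose-down for a moment, pressing down with 20 N. I corrected that before the final approach.

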